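# Set the eccentric of a vial guide to the wide gauge

### The arm

A 6-joint arm with a two-finger parallel gripper is mounted at the origin on a cart in front of the work surface, level with it; the furniture and walls round the work are solid. World frame = base frame: x ahead of the robot, y to its left, z up, the work surface at z = 0. Lengths are in m, angles in rad, forces in N, time in s.
With the tool pointing down it reaches from about 0.25 to 0.725 m from the base axis. Payload 4 kg.
Tool frame: the origin (TCP) lies midway between the tips of the shut fingers; the grasp point (between the pads) lies bot.tcp_to_grasp behind it (bot.tcp_to_grasp is the distance from the TCP to the grasp point, in m); z points along the fingers, y is the line along which they close (so a half turn about z gives the same grasp; the last joint's range is limited). The gripper opens to 85 mm and grips with 20 to 120 N. Pads are 22 mm wide; open, the fingers measure 114 mm over their backs; the gripper's body (76 mm by 85 mm) begins 54 mm behind the grasp point. The pads swing forward as they close: fully open they stand 13 mm farther back than shut.
Start: joints at [-1.158, 0.241, 0.005, 1.335, 0, 1.571], TCP at [0.201, -0.458, 0.197] pointing down, gripper open.
Joint ranges: [-2.72, 2.72], [-1.05, 1.87], [-1.09, 1.28], [-1.99, 2.15], [-1.42, 1.44], [-3.14, 3.14]. Speed limits (rad/s): [2.79, 2.79, 3.14, 3.14, 3.14, 3.14].

### API

Orientations are given as a unit quaternion [x, y, z, w].
In Python, from workcell import readout, camera, bot gives the robot as it stands. The module is installed in compiled form; this text tells all that it offers.
- The arm moves only by the tool jog_arm, never from a script. Its argument "motion" is a list of rows, each an object of numbers: "x", "y", "z": the shift along the tool's x, y, z in mm; "spin": the turn about the tool's z in degrees; "fingers": the closure, from -1 (fully open) to 1 (shut). A call has 1 to 8 rows; each row is the pose to reach, as a shift and turn from the pose commanded when the call began, along the tool's axes at that moment; what a row does not reach only later rows make up. A row lasts 1/8 s, in which the tool goes at most 62.5 mm and 10.7 degrees, less where a joint would pass 70% of its speed; a pose out of reach is approached as far as the arm can. A call with a gripper value outside its range is refused whole. The fingers move at their own pace and stop on an object; the grip force is fixed at half the most. Time passes only in rows, so rows that repeat a pose let the fingers close. It gives the time, the measured TCP pose, the force, the opening and the grip force at its end, in the units of the state.
- readout.get_obs(): the state, without advancing time (a new reading comes with each control period).
- camera(name): name is "scene" or "top" or "wrist"; returns a dict with "pixels" (420x560x3 uint8, red, green, blue), "K" (3x3 intrinsics, pixels), "dist" ([k1, k2, p1, p2, k3] as OpenCV has them; the pictures are not rectified), "rvec" (rotation vector, rad) and "tvec" (3), from world to camera coordinates, as OpenCV has them. Camera axes: x right, y down, z forward; pixel columns grow to the right and rows downward; lengths in m; the calibration is good to about 2 mm. A picture is of the moment at which its call begins. There is no depth.
- bot.job_done(): hands the job in; it is judged then, once.
The state is a dict: "clock": time; "joint_pos": joint angles; "joint_vel": joint speeds; "tau": joint torques, N m; "eef_pos": TCP position; "tool_rot": TCP orientation; "ft_force": force on the tool from outside, world axes, zero at the start; "ft_torque": the same for the moment, N m; "grip_width": finger opening in m; "grasp_force": force on a finger pad.
Only numpy, scipy, OpenCV 4.12 (cv2) and the standard library are available. Lean on these libraries where they do the work, as an engineer would, in place of code of your own. Each camera call takes 0.05 s, during which the arm holds its last target. There are 200 camera calls.

### The job

Set the vial guide to the wide gauge: first turn the eccentric by its lever until the lever points at the large index stud. Then take the wide gauge (the thicker of the two round stemmed ones), set it down in the lane at the open end, in front of the eccentric, and slide it along the fence through the gap until it is up against the end stop, and let go; the eccentric must stay set. Leave the narrow gauge where it is.

Things in the scene. Friction and masses are not known exactly. Their poses are not given: they have to be found in the camera images.
- guide: Fixture: grey plate 184x270 mm, top 8 mm above bench. Origin: eccentric's axis at bench level, z up. Lane runs along y, open end y=-135 mm; fence face x=+74, end stop face y=+125 (both 32 mm above bench). Eccentric disc top 33 mm. Dark index studs, 76 mm from axis: large (16 mm wide, 12 high, for wide gauge) at x=-76, y=0; small (8 mm wide, 7 high, narrow gauge) at x=-46, y=+61.
- eccentric (a joint): Angle q (rad) of eccentric about guide's z, counter-clockwise from above positive, -1.5 to 1. At 0 lever points along guide's -x, at the large stud; knob at x=-55cos(q), y=-55sin(q) mm. Starts at q=-1.3 to -0.6 (too narrow). Disc radius 24 mm, 15 mm off-centre: gap to fence 50+15sin(q) mm, narrowest at y=15cos(q). Stiff (about 2 N at knob), stays where left.
- lever_knob (a point): Middle of the upright round black knob at the end of the eccentric's flat lever, 55 mm from the axis: 16 mm diameter, from 38 to 72 mm above the bench, this point 55 mm above it. Lever's top is 39 mm above the bench.
- wide_gauge_center (a point): Centre, 36 mm above the underside, of the wide gauge: loose aluminium puck 46 mm diameter, 30 mm high, with a round stem 18 mm diameter rising to 72 mm total; 0.14 to 0.28 kg. Starts standing on the bench right of the guide. On the plate its centre is 44 mm above the bench; touching the fence it is at guide x=51 mm, touching the end stop at y=102 mm.
- narrow_gauge_center (a point): Centre, 36 mm above the underside, of the narrow gauge: like the wide one but its puck is 34 mm in diameter; stem and heights the same. Stands near the wide gauge; not to be moved.
Mind the look-alikes: they are no part of the job. Leave any green look-alike of the part that bears wide_gauge_center alone.

How it is judged:
By the outcome, as a careful person would: the job done as asked, in the order asked, and still so for the second after the job is handed in, with the robot touching nothing.
It also fails if it takes over 51 s, if anything falls off the work surface, if the arm or the gripper's body presses on something with over 40 N, if the wrist force passes 120 N, or if a joint passes its speed limit or range.

## Working session

There is one attempt and no reset: what is moved stays moved. The work goes in short steps, Python scripts to look and compute and a tool call to move; the robot and the scene stay as the last step left them, time stands still between calls to the robot, and variables do not carry over. Pictures are saved under pics/ and viewed, at most 10 in all, crops included, and the job is handed in when it is done.

Besides the shell and the picture viewer there is one more tool, called after ">>>" in YAML: its name, and indented under it one key for each argument. jog_arm: Moves the arm, as the interface text tells. Its arguments: {"type":"object","properties":{"motion":{"type":"array"}},"required":["motion"]}

```bash
mkdir -p pics; cat > h.py <<'E'
import numpy as np,cv2
from workcell import readout,camera,bot
def cam(n,save=None):
    c=camera(n)
    for k in("K","dist","rvec","tvec"):c[k]=np.array(c[k],float)
    if save: cv2.imwrite('pics/'+save,cv2.cvtColor(np.asarray(c["pixels"]),cv2.COLOR_RGB2BGR))
    return c
def ray(c,uv):
    p=cv2.undistortPoints(np.array([[uv]],float),c["K"],c["dist"])[0,0]
    R=cv2.Rodrigues(c["rvec"])[0]
    return -R.T@c["tvec"].ravel(), R.T@np.array([p[0],p[1],1])
def at(c,uv,z):
    o,d=ray(c,uv); return o+d*(z-o[2])/d[2]
def proj(c,P):
    return cv2.projectPoints(np.array(P,float).reshape(-1,3),c["rvec"],c["tvec"],c["K"],c["dist"])[0][:,0]
E
python3 - <<'E'
from h import *
import pickle
d={n:cam(n,n+'0.png') for n in("scene","top")}
pickle.dump(d,open('c0.pkl','wb'))
o=readout.get_obs();print(o,bot.tcp_to_grasp)
E
```

```text
{'clock': 0.1, 'joint_pos': array([-1.15800264e+00,  2.41321091e-01,  3.88264023e-03,  1.33520586e+00,
       -1.39788853e-05,  1.57081084e+00]), 'joint_vel': array([-0.00084968, -0.00131929,  0.0032556 , -0.00082615,  0.00043746,
       -0.00093111]), 'tau': array([ 1.19250330e-03, -3.73137259e+01,  2.53010434e+01,  1.08224872e-02,
        2.12364562e-04,  1.23697839e-05]), 'eef_pos': array([ 0.20033171, -0.45743537,  0.19581935]), 'tool_rot': array([ 9.78776747e-01,  2.04927367e-01, -1.96205760e-04, -9.02948164e-04]), 'ft_force': array([-0.14467228,  0.24619641, -0.14278062]), 'ft_torque': array([-0.01097856, -0.00530648, -0.03058434]), 'grasp_force': 0.0, 'grip_width': 0.0854856381730821} 0.0187
```

View pics/top0.png

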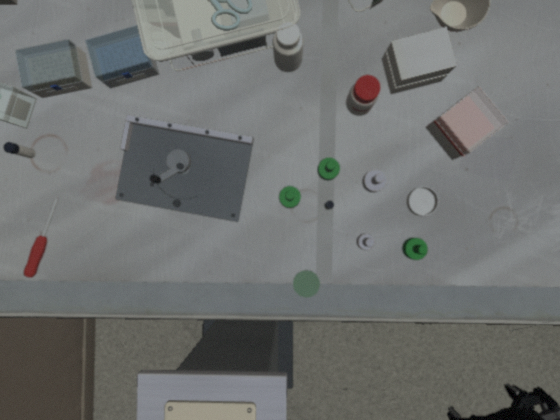

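View pics/scene0.png

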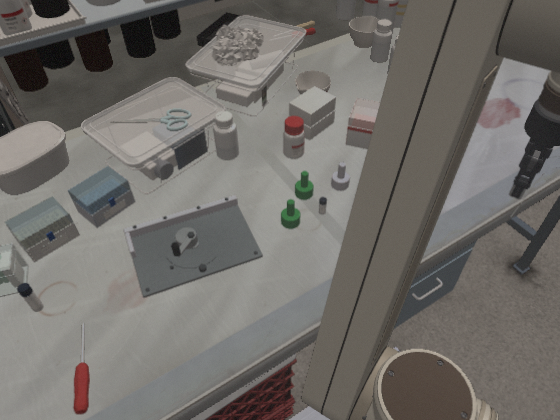

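The top view shows the guide at around (185,170), with the fence on the far side and the end stop on the left. The lever knob is near (155,180) and the large stud near (177,203). The white gauges are at (373,181) and (365,241), and the rest are green look-alikes.

```bash
python3 - <<'E'
from h import *
im=cv2.imread('pics/top0.png')
a=cv2.resize(im[110:230,105:265],None,fx=5,fy=5,interpolation=cv2.INTER_CUBIC)
b=cv2.resize(im[160:260,340:400],None,fx=5,fy=5,interpolation=cv2.INTER_CUBIC)
cv2.imwrite('pics/a.png',a[:600,:800]);cv2.imwrite('pics/b.png',b)
import pickle
c=pickle.load(open('c0.pkl','rb'))['top']
for uv in[(373,181),(365,241),(177,203),(155,180),(125,121),(253,138),(238,221),(116,199)]:print(uv,at(c,uv,.008))
E
```

```text
(373, 181) [ 0.56061014 -0.34021246  0.008     ]
(365, 241) [ 0.43442866 -0.3235156   0.008     ]
(177, 203) [0.51252067 0.07506603 0.008     ]
(155, 180) [0.56159285 0.12309997 0.008     ]
(125, 121) [0.68867171 0.18987514 0.008     ]
(253, 138) [ 0.65187138 -0.08644425  0.008     ]
(238, 221) [ 0.47484327 -0.0558559   0.008     ]
(116, 199) [0.52052416 0.20678606 0.008     ]
```

View pics/a.png

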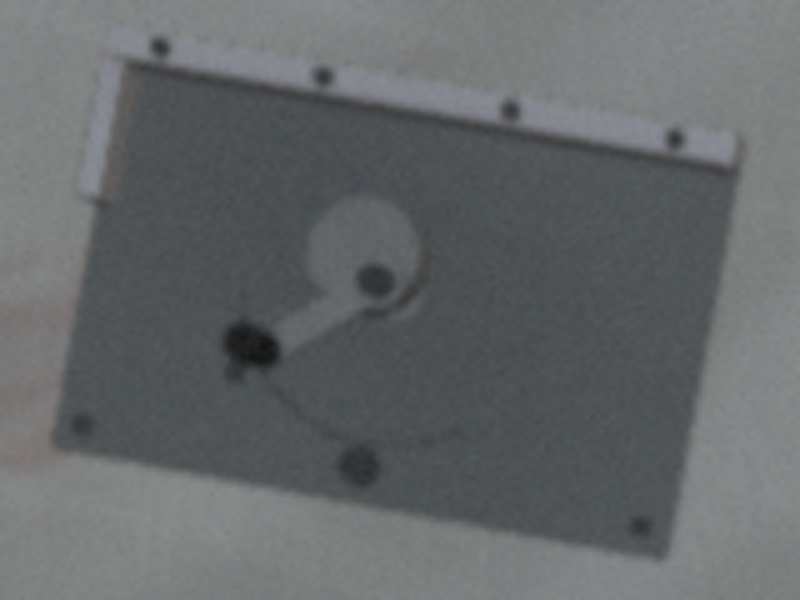

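View pics/b.png

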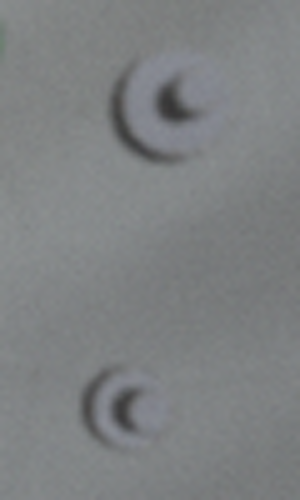

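Crop a: the large stud is at (358,466), the pivot at (375,280), the knob top near (240,338), and the near plate corners at (55,447) and (666,558). In crop b the wide gauge's puck top is at (172,107) and its stem top at (207,88). The narrow gauge is at about (140,410).

```bash
cat >> h.py <<'E'
def g2w(g,p):  # g=(x,y,th)
    c,s=np.cos(g[2]),np.sin(g[2]); p=np.asarray(p,float)
    return np.array([g[0]+c*p[0]-s*p[1],g[1]+s*p[0]+c*p[1],p[2]])
E
python3 - <<'E'
from h import *
import pickle
from scipy.optimize import least_squares
c=pickle.load(open('c0.pkl','rb'))['top']
A=lambda x,y:((x-2)/5+105,(y-2)/5+110)
B=lambda x,y:((x-2)/5+340,(y-2)/5+160)
mm=[((-92,-135,8),A(666,558)),((-92,135,8),A(55,447)),((-76,0,20),A(358,466)),((74,-135,32),A(732,168)),((74,125,32),A(127,62))]
f=lambda g:(np.array([proj(c,g2w(g,np.array(m)/1e3))[0]-uv for m,uv in mm])).ravel()
r=least_squares(f,[.59,.06,.17]);g=r.x;print(g,np.degrees(g[2]));print(r.fun.reshape(-1,2).round(2))
print('axis',at(c,A(375,280),.040))
for uv in[(238,338)]:
    k=at(c,A(*uv),.072);print('knob',k)
    d=k-g2w(g,(0,0,0));print(np.hypot(d[0],d[1]), 'q',np.arctan2(d[1],d[0])-g[2]+np.pi-2*np.pi)
print('wide puck',at(c,B(172,107),.030),'stem',at(c,B(207,88),.072))
print('narrow puck',at(c,B(132,408),.030),'stem',at(c,B(150,410),.072))
for n,p in dict(kq0=(-.055,0,.055),stopw=(.051,.102,.044),open=(.051,-.11,.044)).items():print(n,g2w(g,p))
E
```

```text
[ 0.58725756  0.06042862 -0.17360617] -9.946901033645359
[[ 0.57  0.52]
 [-0.76  0.26]
 [ 0.05 -0.04]
 [ 0.43 -0.29]
 [-0.31 -0.44]]
axis [0.58823263 0.06232093 0.04      ]
knob [0.56053141 0.10893428 0.072     ]
0.055381283789343885 q -0.8935868988501898
wide puck [ 0.55835389 -0.33816373  0.03      ] stem [ 0.56152737 -0.3438649   0.072     ]
narrow puck [ 0.43474798 -0.32185518  0.03      ] stem [ 0.43540012 -0.32168705  0.072     ]
kq0 [0.5330843  0.06992907 0.055     ]
stopw [0.65510995 0.15208587 0.044     ]
open [ 0.61849004 -0.0567274   0.044     ]
```

>>> jog_arm:
  motion:
    - {"x": 50,"y": -34,"spin": 10}
    - {"x": 100,"y": -67,"spin": 20}
    - {"x": 150,"y": -101,"spin": 30}
    - {"x": 200,"y": -135,"spin": 40}
    - {"x": 250,"y": -168,"spin": 50}
    - {"x": 300,"y": -202,"spin": 60}
    - {"x": 350,"y": -236,"spin": 70}
    - {"x": 400,"y": -270,"spin": 80}

```text
validation failed for argument at $.mo...
```

>>> jog_arm:
  motion:
    - {"x": 50,"y": -34,"z": 0,"spin": 10,"fingers": -1}
    - {"x": 100,"y": -67,"z": 0,"spin": 20,"fingers": -1}
    - {"x": 150,"y": -101,"z": 0,"spin": 30,"fingers": -1}
    - {"x": 200,"y": -135,"z": 0,"spin": 40,"fingers": -1}
    - {"x": 250,"y": -168,"z": 0,"spin": 50,"fingers": -1}
    - {"x": 300,"y": -202,"z": 0,"spin": 60,"fingers": -1}
    - {"x": 350,"y": -236,"z": 0,"spin": 70,"fingers": -1}
    - {"x": 400,"y": -270,"z": 0,"spin": 80,"fingers": -1}

```text
clock: 1.1
eef_pos: [0.3258, -0.2305, 0.1966]
tool_rot: [0.937, -0.346, 0.014, -0.053]
ft_force: [0.9, -1.6, -0.3]
grip_width: 0.0851
grasp_force: 0.0
```

>>> jog_arm:
  motion:
    - {"x": 0,"y": 0,"z": 0,"spin": 0,"fingers": -1}
    - {"x": 0,"y": 0,"z": 0,"spin": 0,"fingers": -1}

```text
clock: 1.35
eef_pos: [0.3257, -0.231, 0.1969]
tool_rot: [0.937, -0.346, 0.015, -0.053]
ft_force: [0.1, 1.1, 0.3]
grip_width: 0.0854
grasp_force: 0.0
```

```bash
cat >> h.py <<'E'
from scipy.spatial.transform import Rotation
def go(x,y,z,a=None):
    "print tool-frame shift (mm, deg) from measured pose to target"
    o=readout.get_obs();R=Rotation.from_quat(o["tool_rot"]).as_matrix()
    # tool assumed plumb: use yaw only
    al=np.arctan2(R[1,0],R[0,0]);d=np.array([x,y,z])-o["eef_pos"]
    c,s=np.cos(al),np.sin(al)
    print('clock',o["clock"],'yaw',np.degrees(al).round(1),'pos',o["eef_pos"].round(4),'F',np.round(o["ft_force"],1),'tilt z',R[:,2].round(3))
    print('shift',(1e3*np.array([c*d[0]+s*d[1],s*d[0]-c*d[1],-d[2]])).round(1),'spin',None if a is None else round(float(np.degrees(al)-a),1))
E
python3 -c "
from h import *
go(.5605,.109,.11,-61)"
```

```text
clock 1.35 yaw -40.6 pos [ 0.3257 -0.231   0.1969] F [0.1 1.1 0.3] tilt z [ 0.064  0.088 -0.994]
shift [ -42.7 -411.    86.9] spin 20.4
```

```bash
python3 -c "
from h import *
o=readout.get_obs();print(o['joint_pos'].round(3),o['joint_vel'].round(3))
R=Rotation.from_quat(o['tool_rot']).as_matrix();print(R.round(3))"
```

```text
[-0.709  0.046 -0.23   1.304  0.109  3.141] [ 0.015  0.003  0.006 -0.    -0.    -0.   ]
[[ 0.76  -0.647  0.064]
 [-0.65  -0.755  0.088]
 [-0.009 -0.108 -0.994]]
```

>>> jog_arm:
  motion:
    - {"x": 0,"y": -20,"z": 0,"spin": 0,"fingers": -1}
    - {"x": 0,"y": -40,"z": 0,"spin": 0,"fingers": -1}
    - {"x": 0,"y": -40,"z": 0,"spin": 0,"fingers": -1}

```text
clock: 1.72
eef_pos: [0.3378, -0.218, 0.2017]
tool_rot: [0.941, -0.333, 0.017, -0.062]
ft_force: [-0.9, 0.4, -0.5]
grip_width: 0.0856
grasp_force: 0.0
```

```bash
python3 -c "
from h import *
o=readout.get_obs();print(o['joint_pos'].round(3),o['joint_vel'].round(3))
R=Rotation.from_quat(o['tool_rot']).as_matrix();print(R.round(3))
go(.5605,.109,.11,-61)"
```

```text
[-0.68   0.048 -0.217  1.314  0.128  3.141] [-0.012 -0.001 -0.008 -0.003 -0.008  0.001]
[[ 0.778 -0.624  0.073]
 [-0.628 -0.771  0.105]
 [-0.009 -0.127 -0.992]]
clock 1.725 yaw -38.9 pos [ 0.3378 -0.218   0.2017] F [-0.9  0.4 -0.5] tilt z [ 0.073  0.105 -0.992]
shift [ -32.2 -394.3   91.7] spin 22.1
```

>>> jog_arm:
  motion:
    - {"x": 0,"y": 0,"z": 0,"spin": -10,"fingers": -1}
    - {"x": 0,"y": 0,"z": 0,"spin": -20,"fingers": -1}
    - {"x": 0,"y": 0,"z": 0,"spin": -30,"fingers": -1}
    - {"x": 0,"y": 0,"z": 0,"spin": -40,"fingers": -1}
    - {"x": 0,"y": 0,"z": 0,"spin": -40,"fingers": -1}

```text
clock: 2.35
eef_pos: [0.3371, -0.2183, 0.2014]
tool_rot: [0.998, 0.007, 0.037, -0.052]
ft_force: [-0.3, -0.6, 0.3]
grip_width: 0.0852
grasp_force: 0.0
```

```bash
python3 -c "
from h import *
o=readout.get_obs();print(o['joint_pos'].round(3),o['joint_vel'].round(3))
go(.5605,.109,.11,119)"
```

```text
[-0.682  0.048 -0.218  1.314  0.127  2.445] [-0.     0.001  0.001 -0.     0.002  0.046]
clock 2.35 yaw 0.6 pos [ 0.3371 -0.2183  0.2014] F [-0.3 -0.6  0.3] tilt z [ 0.073  0.105 -0.992]
shift [ 226.9 -324.9   91.4] spin -118.4
```

>>> jog_arm:
  motion:
    - {"x": 14,"y": -34,"z": 0,"spin": -10,"fingers": -1}
    - {"x": 28,"y": -68,"z": 0,"spin": -20,"fingers": -1}
    - {"x": 42,"y": -102,"z": 0,"spin": -30,"fingers": -1}
    - {"x": 56,"y": -136,"z": 0,"spin": -40,"fingers": -1}
    - {"x": 70,"y": -170,"z": 0,"spin": -50,"fingers": -1}
    - {"x": 84,"y": -204,"z": 0,"spin": -60,"fingers": -1}
    - {"x": 98,"y": -238,"z": 0,"spin": -70,"fingers": -1}
    - {"x": 110,"y": -270,"z": 0,"spin": -80,"fingers": -1}

```text
clock: 3.35
eef_pos: [0.4417, 0.0527, 0.2378]
tool_rot: [0.758, 0.649, 0.062, -0.016]
ft_force: [1.0, 0.1, 0.5]
grip_width: 0.0855
grasp_force: 0.0
```

>>> jog_arm:
  motion:
    - {"x": 0,"y": 0,"z": 0,"spin": -10,"fingers": -1}
    - {"x": 0,"y": 0,"z": 0,"spin": -20,"fingers": -1}
    - {"x": 0,"y": 0,"z": 0,"spin": -30,"fingers": -1}
    - {"x": 0,"y": 0,"z": 0,"spin": -40,"fingers": -1}
    - {"x": 0,"y": 0,"z": 0,"spin": -50,"fingers": -1}
    - {"x": 0,"y": 0,"z": 0,"spin": -60,"fingers": -1}
    - {"x": 0,"y": 0,"z": 0,"spin": -70,"fingers": -1}
    - {"x": 0,"y": 0,"z": 0,"spin": -80,"fingers": -1}

```text
clock: 4.35
eef_pos: [0.4412, 0.0515, 0.2375]
tool_rot: [0.164, 0.984, 0.058, 0.027]
ft_force: [-0.4, 0.2, -0.0]
grip_width: 0.0855
grasp_force: 0.0
```

>>> jog_arm:
  motion:
    - {"x": 0,"y": 0,"z": 0,"spin": -10,"fingers": -1}
    - {"x": 0,"y": 0,"z": 0,"spin": -20,"fingers": -1}
    - {"x": 0,"y": 0,"z": 0,"spin": -30,"fingers": -1}
    - {"x": 0,"y": 0,"z": 0,"spin": -40,"fingers": -1}
    - {"x": 0,"y": 0,"z": 0,"spin": -50,"fingers": -1}
    - {"x": 0,"y": 0,"z": 0,"spin": -60,"fingers": -1}
    - {"x": 0,"y": 0,"z": 0,"spin": -70,"fingers": -1}
    - {"x": 0,"y": 0,"z": 0,"spin": -80,"fingers": -1}

```text
clock: 5.35
eef_pos: [0.4413, 0.0515, 0.2375]
tool_rot: [-0.507, 0.86, 0.027, 0.058]
ft_force: [-0.6, -0.3, 0.1]
grip_width: 0.0855
grasp_force: 0.0
```

```bash
python3 -c "
from h import *
o=readout.get_obs();print(o['joint_pos'].round(3),o['joint_vel'].round(3))
R=Rotation.from_quat(o['tool_rot']).as_matrix();print(R.round(3))
go(.5605,.109,.11,-61)"
```

```text
[ 0.039  0.045 -0.128  1.321  0.102 -1.023] [ 2.000e-03  2.000e-03  1.000e-03 -2.000e-03 -1.000e-03 -1.384e+00]
[[-0.479 -0.875  0.073]
 [-0.869  0.484  0.104]
 [-0.127 -0.013 -0.992]]
clock 5.35 yaw -118.9 pos [0.4413 0.0515 0.2375] F [-0.6 -0.3  0.1] tilt z [ 0.073  0.104 -0.992]
shift [-107.9  -76.6  127.5] spin -57.9
```

>>> jog_arm:
  motion:
    - {"x": 32,"y": -10,"z": -4,"spin": -10.5,"fingers": -1}
    - {"x": 63,"y": -20,"z": -8,"spin": -21,"fingers": -1}
    - {"x": 95,"y": -29,"z": -12,"spin": -31.5,"fingers": -1}
    - {"x": 126,"y": -39,"z": -16,"spin": -42,"fingers": -1}
    - {"x": 158,"y": -49,"z": -20,"spin": -52.5,"fingers": -1}
    - {"x": 189,"y": -58,"z": -24,"spin": -63,"fingers": -1}
    - {"x": 220,"y": -68,"z": -28,"spin": -73.5,"fingers": -1}
    - {"x": 252,"y": -78,"z": -31,"spin": -84,"fingers": -1}

```text
clock: 6.35
eef_pos: [0.3857, -0.2094, 0.2375]
tool_rot: [0.952, -0.299, 0.019, -0.061]
ft_force: [0.1, 0.2, 0.2]
grip_width: 0.0855
grasp_force: 0.0
```

```bash
python3 -c "
from h import *
o=readout.get_obs();print(o['joint_pos'].round(3),o['joint_vel'].round(3))
R=Rotation.from_quat(o['tool_rot']).as_matrix();print(R.round(3))
go(.5605,.109,.11,-61)"
```

```text
[-0.596  0.099 -0.069  1.401  0.128 -3.128] [-0.588  0.209  0.209  0.074  0.004 -2.038]
[[ 0.82  -0.568  0.073]
 [-0.572 -0.813  0.104]
 [ 0.    -0.128 -0.992]]
clock 6.35 yaw -34.9 pos [ 0.3857 -0.2094  0.2375] F [0.1 0.2 0.2] tilt z [ 0.073  0.104 -0.992]
shift [ -38.9 -361.1  127.5] spin 26.1
```

>>> jog_arm:
  motion:
    - {"x": 0,"y": 12,"z": 0,"spin": -5,"fingers": -1}
    - {"x": 0,"y": 24,"z": 0,"spin": -10,"fingers": -1}
    - {"x": 0,"y": 36,"z": 0,"spin": -15,"fingers": -1}

```text
clock: 6.72
eef_pos: [0.3995, -0.1677, 0.2323]
tool_rot: [0.974, -0.222, 0.021, -0.027]
ft_force: [-0.5, 0.5, -0.0]
grip_width: 0.0853
grasp_force: 0.0
```

```bash
python3 -c "
from h import *
o=readout.get_obs();print(o['joint_pos'].round(3),o['joint_vel'].round(3))
go(.5605,.109,.11,-61)"
```

```text
[-0.446  0.067 -0.112  1.362  0.062 -3.137] [ 0.441 -0.126 -0.16  -0.108 -0.187  0.   ]
clock 6.725 yaw -25.8 pos [ 0.3995 -0.1677  0.2323] F [-0.5  0.5 -0. ] tilt z [ 0.054  0.043 -0.998]
shift [  24.6 -319.1  122.3] spin 35.2
```

>>> jog_arm:
  motion:
    - {"x": -9,"y": 42,"z": 0,"spin": 6,"fingers": -1}
    - {"x": -18,"y": 84,"z": 0,"spin": 12,"fingers": -1}
    - {"x": -26,"y": 126,"z": 0,"spin": 18,"fingers": -1}
    - {"x": -35,"y": 168,"z": 0,"spin": 24,"fingers": -1}
    - {"x": -43,"y": 210,"z": 0,"spin": 29,"fingers": -1}
    - {"x": -43,"y": 210,"z": 0,"spin": 29,"fingers": -1}

```text
clock: 7.48
eef_pos: [0.2688, -0.3399, 0.2176]
tool_rot: [0.886, -0.462, 0.014, -0.032]
ft_force: [-0.2, 0.1, -0.2]
grip_width: 0.085
grasp_force: 0.0
```

```bash
python3 -c "
from h import *
o=readout.get_obs();print(o['joint_pos'].round(3),o['joint_vel'].round(3))
go(.5605,.109,.11,-61)"
```

```text
[-0.955  0.103 -0.11   1.362  0.069 -3.137] [ 0.054 -0.017 -0.01   0.011  0.023 -0.007]
clock 7.475 yaw -55.0 pos [ 0.2688 -0.3399  0.2176] F [-0.2  0.1 -0.2] tilt z [ 0.053  0.044 -0.998]
shift [-200.5 -496.4  107.6] spin 6.0
```

>>> jog_arm:
  motion:
    - {"x": 0,"y": 12,"z": 0,"spin": -5,"fingers": -1}
    - {"x": 0,"y": 24,"z": 0,"spin": -10,"fingers": -1}
    - {"x": 0,"y": 36,"z": 0,"spin": -15,"fingers": -1}

```text
clock: 7.85
eef_pos: [0.3014, -0.2995, 0.2155]
tool_rot: [0.923, -0.384, 0.006, 0.001]
ft_force: [0.3, -0.3, 0.2]
grip_width: 0.0861
grasp_force: 0.0
```

```bash
python3 -c "
from h import *
o=readout.get_obs();print(o['joint_pos'].round(3),o['joint_vel'].round(3))
go(.5605,.109,.11,-61)"
```

```text
[-7.850e-01  7.400e-02 -1.460e-01  1.340e+00  3.000e-03 -3.138e+00] [ 0.466 -0.112 -0.139 -0.059 -0.169  0.001]
clock 7.85 yaw -45.2 pos [ 0.3014 -0.2995  0.2155] F [ 0.3 -0.3  0.2] tilt z [ 0.01  -0.006 -1.   ]
shift [-106.9 -471.8  105.5] spin 15.8
```

>>> jog_arm:
  motion:
    - {"x": -13,"y": -57,"z": 0,"spin": 2,"fingers": 0}
    - {"x": -26,"y": -115,"z": 0,"spin": 4,"fingers": 0}
    - {"x": -39,"y": -173,"z": 0,"spin": 6,"fingers": 0}
    - {"x": -52,"y": -231,"z": 0,"spin": 8,"fingers": 0}
    - {"x": -65,"y": -289,"z": 0,"spin": 10,"fingers": 0}
    - {"x": -78,"y": -347,"z": 0,"spin": 12,"fingers": 0}
    - {"x": -92,"y": -405,"z": 0,"spin": 14,"fingers": 0}
    - {"x": -105,"y": -463,"z": 0,"spin": 16,"fingers": 0}

```text
clock: 8.85
eef_pos: [0.5555, 0.1035, 0.216]
tool_rot: [0.86, -0.509, 0.006, -0.0]
ft_force: [1.1, -0.4, 0.2]
grip_width: 0.0427
grasp_force: 0.0
```

>>> jog_arm:
  motion:
    - {"x": 0,"y": 0,"z": 20,"spin": 0,"fingers": 0}
    - {"x": 0,"y": 0,"z": 20,"spin": 0,"fingers": 0}

```text
clock: 9.1
eef_pos: [0.5536, 0.1018, 0.1938]
tool_rot: [0.861, -0.508, 0.004, 0.001]
ft_force: [-0.6, 0.3, -0.5]
grip_width: 0.0428
grasp_force: 0.0
```

```bash
python3 -c "
from h import *
o=readout.get_obs();print(o['joint_pos'].round(3),o['grip_width'])
go(.5605,.109,.1,-61)
import pickle
c=cam('wrist','w1.png');pickle.dump(c,open('w1.pkl','wb'))
print(proj(c,[.5605,.109,.072]),proj(c,[.533,.07,.072]))"
```

```text
[ 0.186  0.364  0.168  1.371 -0.007 -1.889] 0.04275565133280739
clock 9.1 yaw -61.1 pos [0.5536 0.1018 0.1938] F [-0.6  0.3 -0.5] tilt z [ 0.005 -0.006 -1.   ]
shift [-3.  -9.5 93.8] spin -0.1
[[265.68429399 193.11665912]] [[313.15255731 170.7679577 ]]
```

View pics/w1.png

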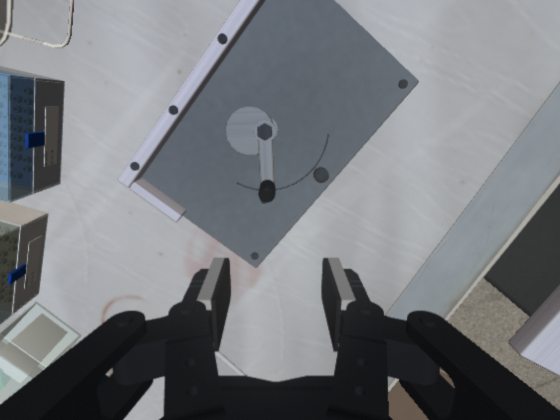

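The wrist view shows the knob top at about (267,188), against a prediction of (266,193). The axis bolt is at (264,131), the large stud at (321,175), and the near plate corners at (418,81) and (257,267).

```bash
python3 -c "
from h import *
import pickle
from scipy.optimize import least_squares
c=pickle.load(open('w1.pkl','rb'))
mm=[((-92,-135,8),(418,81)),((-92,135,8),(257,267)),((-76,0,20),(321,174.5)),((0,0,40),(264,131)),((74,125,32),(138,183))]
f=lambda g:np.array([proj(c,g2w(g,np.array(m)/1e3))[0]-uv for m,uv in mm]).ravel()
r=least_squares(f,[.587,.06,-.174]);g=r.x;print(g,np.degrees(g[2]),r.fun.reshape(-1,2).round(1))
k=at(c,(267,187),.072);d=k-g2w(g,(0,0,0));print(k,np.hypot(*d[:2]),'q',np.arctan2(d[1],d[0])-g[2]-np.pi)
"
```

```text
[ 0.58738476  0.06338525 -0.16235637] -9.302334572528945 [[ 1.4 -1.5]
 [ 0.5  1.6]
 [ 1.   0.8]
 [ 0.7  0.5]
 [-3.6 -0.3]]
[0.56219843 0.10333953 0.072     ] 0.04723024733020527 q -0.8459821263269731
```

>>> jog_arm:
  motion:
    - {"x": -3,"y": -9,"z": 30,"spin": 0,"fingers": 0}
    - {"x": -3,"y": -9,"z": 60,"spin": 0,"fingers": 0}
    - {"x": -3,"y": -9,"z": 90,"spin": 0,"fingers": 0}
    - {"x": -3,"y": -9,"z": 120,"spin": 0,"fingers": 0}
    - {"x": -3,"y": -9,"z": 140,"spin": 0,"fingers": 0}
    - {"x": -3,"y": -9,"z": 150,"spin": 0,"fingers": 0}
    - {"x": -3,"y": -9,"z": 150,"spin": 0,"fingers": 0}

```text
clock: 10.02
eef_pos: [0.5631, 0.106, 0.0463]
tool_rot: [0.861, -0.509, 0.006, -0.0]
ft_force: [-0.2, 0.6, 0.9]
grip_width: 0.0426
grasp_force: 0.0
```

>>> jog_arm:
  motion:
    - {"x": 0,"y": 0,"z": 0,"spin": 0,"fingers": 0.4}
    - {"x": 0,"y": 0,"z": 0,"spin": 0,"fingers": 0.55}
    - {"x": 0,"y": 0,"z": 0,"spin": 0,"fingers": 0.55}
    - {"x": 0,"y": 0,"z": 0,"spin": 0,"fingers": 0.55}

```text
clock: 10.52
eef_pos: [0.5633, 0.1064, 0.0462]
tool_rot: [0.861, -0.509, 0.006, -0.0]
ft_force: [1.0, 0.0, 0.1]
grip_width: 0.0187
grasp_force: 0.0
```

```bash
python3 -c "
from h import *
go(.5605,.109,.043,-61)
import pickle
c=cam('wrist','w2.png');pickle.dump(c,open('w2.pkl','wb'))"
```

```text
clock 10.525 yaw -61.2 pos [0.5633 0.1064 0.0462] F [1.  0.  0.1] tilt z [ 0.01  -0.005 -1.   ]
shift [-3.6  1.2  3.2] spin -0.2
```

View pics/w2.png

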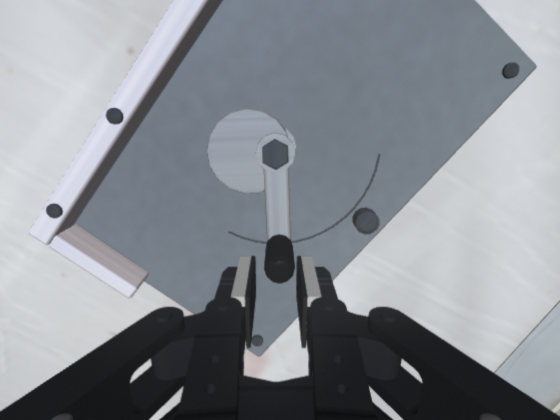

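The knob lies between the nearly shut fingers, with its base near (278,243) and its top near (280,270). The axis bolt is at (275,153) and the large stud at (366,220).

```bash
python3 -c "
from h import *
import pickle
c=pickle.load(open('w2.pkl','rb'))
e=readout.get_obs()['eef_pos']
print('tcp',proj(c,e),'0.072 above tcp',proj(c,[e[0],e[1],.072]),'knob est',proj(c,[.5605,.109,.072]),proj(c,[.5605,.109,.038]))
print('axis',at(c,(275,153),.040),'knobtop',at(c,(280,270),.072),'base',at(c,(278,243),.039),'stud',at(c,(366,219),.02))
print(cv2.undistort is None)
for m in [(512,71),(536,67),(262,356),(258,340)]:print(m,at(c,m,.008))
"
```

```text
tcp [[275.88366799 242.04218126]] 0.072 above tcp [[275.53612808 262.32710471]] knob est [[277.85183584 268.87970678]] [[277.91593782 242.39552116]]
axis [0.58784731 0.06288972 0.04      ] knobtop [0.55925327 0.10902132 0.072     ] base [0.5604718  0.10894562 0.039     ] stud [0.51531759 0.07411065 0.02      ]
False
(512, 71) [ 0.48569318 -0.04434273  0.008     ]
(536, 67) [ 0.47465897 -0.05299663  0.008     ]
(262, 356) [0.51891474 0.20975311 0.008     ]
(258, 340) [0.52859949 0.19815586 0.008     ]
```

>>> jog_arm:
  motion:
    - {"x": -4,"y": 1,"z": 2.5,"spin": 0,"fingers": 0.55}
    - {"x": -4,"y": 1,"z": 2.5,"spin": 0,"fingers": 1}
    - {"x": -4,"y": 1,"z": 2.5,"spin": 0,"fingers": 1}
    - {"x": -4,"y": 1,"z": 2.5,"spin": 0,"fingers": 1}

```text
clock: 11.08
eef_pos: [0.5604, 0.1093, 0.0434]
tool_rot: [0.861, -0.509, 0.006, -0.0]
ft_force: [0.1, 0.7, -0.1]
grip_width: 0.0001
grasp_force: 0.0
```

```bash
cat >> h.py <<'E'
AX=np.array([.5876,.0622]);TH=np.radians(-9.6);G=(AX[0],AX[1],TH)
def arc(qt,n):
    o=readout.get_obs();R=Rotation.from_quat(o["tool_rot"]).as_matrix();al=np.arctan2(R[1,0],R[0,0])
    r=o["eef_pos"][:2]-AX;q=np.arctan2(r[1],r[0])-TH-np.pi; q=(q+np.pi)%(2*np.pi)-np.pi
    print('q',np.degrees(q),'r',np.hypot(*r),'yaw',np.degrees(al),'w',o["grip_width"],o["eef_pos"])
    for i in range(1,n+1):
        a=(qt-q)*i/n; d=Rotation.from_euler('z',a).as_matrix()[:2,:2]@r-r;c,s=np.cos(al),np.sin(al)
        print(np.round(1e3*np.array([c*d[0]+s*d[1],s*d[0]-c*d[1]]),1),round(-np.degrees(a),1))
E
python3 -c "
from h import *
arc(0,8)"
```

```text
q -50.43899811574965 r 0.05441103919664363 yaw -61.19649091143321 w 5.294687983471111e-05 [0.56042656 0.10933985 0.04335635]
[0.4 6. ] -6.3
[ 1.6 11.8] -12.6
[ 3.3 17.6] -18.9
[ 5.7 23.1] -25.2
[ 8.6 28.3] -31.5
[12.1 33.1] -37.8
[16.1 37.6] -44.1
[20.6 41.5] -50.4
```

```bash
python3 -c "
from h import *
import pickle
c=cam('wrist','w3.png');pickle.dump(c,open('w3.pkl','wb'))
e=readout.get_obs()['eef_pos'];print(proj(c,e),proj(c,[.5603,.109,.072]))"
```

```text
[[275.78803207 242.0632867 ]] [[276.03570592 264.4164066 ]]
```

View pics/w3.png

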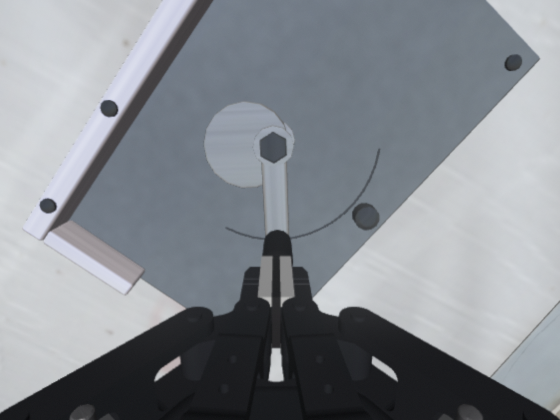

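```bash
python3 -c "
from h import *
import pickle
for n in('w1','w3'):
    c=pickle.load(open(n+'.pkl','rb'))
    R=cv2.Rodrigues(c['rvec'])[0];o=-R.T@c['tvec'].ravel();print('K',c['K'][0],'cam',o,'fwd',R[2])
o=readout.get_obs();R=Rotation.from_quat(o['tool_rot']).as_matrix();e=o['eef_pos']
for dx in(-11,0,11):
  for dz in(0,-20,-40): print(dx,dz,proj(c,e+R@np.array([dx,0,dz])/1e3)[0].round(0))
print(o['grasp_force'],o['grip_width'],o['joint_pos'])
"
```

```text
K [338.07042045   0.         275.70463268] cam [0.5900071  0.03516626 0.37284436] fwd [-0.14148421  0.26042463 -0.95507132]
K [338.07042045   0.         275.70463268] cam [0.59590275 0.04259533 0.22251013] fwd [-0.13650993  0.26128171 -0.95556104]
-11 0 [276. 259.]
-11 -20 [276. 277.]
-11 -40 [276. 298.]
0 0 [276. 242.]
0 -20 [276. 258.]
0 -40 [276. 277.]
11 0 [276. 224.]
11 -20 [276. 238.]
11 -40 [276. 255.]
0.0 -2.595143406345216e-05 [ 0.19690538  0.48023091 -0.06234135  1.01954953 -0.00716876 -1.8766148 ]
```

The fingers shut to zero without touching anything. In the picture they sit over the knob top, so the tips are higher than the TCP reading suggests. I'll open, go lower and close again; this is safe because the fingers straddle the lever.

>>> jog_arm:
  motion:
    - {"x": 0,"y": 0,"z": 0,"spin": 0,"fingers": 0.1}
    - {"x": 0,"y": 0,"z": 0,"spin": 0,"fingers": 0.1}
    - {"x": 0,"y": 0,"z": 0,"spin": 0,"fingers": 0.1}
    - {"x": 0,"y": 0,"z": 12,"spin": 0,"fingers": 0.1}
    - {"x": 0,"y": 0,"z": 24,"spin": 0,"fingers": 0.1}
    - {"x": 0,"y": 0,"z": 24,"spin": 0,"fingers": 0.1}

```text
clock: 11.88
eef_pos: [0.5589, 0.1089, 0.0174]
tool_rot: [0.861, -0.509, 0.004, 0.001]
ft_force: [-0.5, 0.9, 0.5]
grip_width: 0.0387
grasp_force: 0.0
```

>>> jog_arm:
  motion:
    - {"x": 0,"y": 0,"z": 0,"spin": 0,"fingers": 0.5}
    - {"x": 0,"y": 0,"z": 0,"spin": 0,"fingers": 0.8}
    - {"x": 0,"y": 0,"z": 0,"spin": 0,"fingers": 0.8}
    - {"x": 0,"y": 0,"z": 0,"spin": 0,"fingers": 0.8}

```text
clock: 12.38
eef_pos: [0.5607, 0.1093, 0.0196]
tool_rot: [0.861, -0.509, 0.006, -0.0]
ft_force: [-1.2, 0.8, 0.2]
grip_width: 0.0132
grasp_force: 58.7
```

>>> jog_arm:
  motion:
    - {"x": 0.4,"y": 6,"z": 0,"spin": -6.3,"fingers": 0.8}
    - {"x": 1.6,"y": 11.8,"z": 0,"spin": -12.6,"fingers": 0.8}
    - {"x": 3.3,"y": 17.6,"z": 0,"spin": -18.9,"fingers": 0.8}
    - {"x": 3.3,"y": 17.6,"z": 0,"spin": -18.9,"fingers": 0.8}

```text
clock: 12.88
eef_pos: [0.5467, 0.0974, 0.0196]
tool_rot: [0.932, -0.361, 0.006, 0.001]
ft_force: [-0.3, -1.1, 1.3]
grip_width: 0.0133
grasp_force: 59.0
```

```bash
python3 -c "
from h import *
arc(0,6)
print(readout.get_obs()['joint_pos'])
import pickle
c=cam('wrist','w4.png');pickle.dump(c,open('w4.pkl','wb'))"
```

```text
q -31.13478246638415 r 0.05400855542284909 yaw -42.385136839364144 w 0.013315203168492752 [0.54667565 0.09744374 0.01956331]
[0.4 4.9] -5.2
[1.2 9.7] -10.4
[ 2.4 14.4] -15.6
[ 4.1 19. ] -20.8
[ 6.1 23.5] -25.9
[ 8.6 27.7] -31.1
[ 0.18097557  0.47870983 -0.13667182  0.94668468 -0.00752052 -2.22090323]
```

View pics/w4.png

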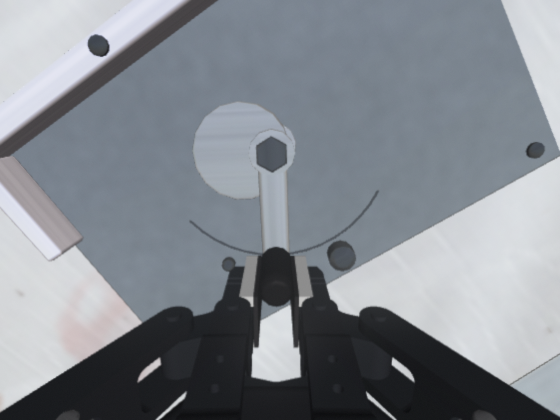

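The lever is following the grip: axis bolt at (271,154), knob between the pads at (276,275), large stud at (342,257). I'll carry on with the arc.

>>> jog_arm:
  motion:
    - {"x": 0.4,"y": 4.9,"z": 0,"spin": -5.2,"fingers": 0.8}
    - {"x": 1.2,"y": 9.7,"z": 0,"spin": -10.4,"fingers": 0.8}
    - {"x": 2.4,"y": 14.4,"z": 0,"spin": -15.6,"fingers": 0.8}
    - {"x": 4.1,"y": 19,"z": 0,"spin": -20.8,"fingers": 0.8}
    - {"x": 6.1,"y": 23.5,"z": 0,"spin": -25.9,"fingers": 0.8}
    - {"x": 8.6,"y": 27.7,"z": 0,"spin": -31.1,"fingers": 0.8}
    - {"x": 8.6,"y": 27.7,"z": 0,"spin": -31.1,"fingers": 0.8}

```text
clock: 13.8
eef_pos: [0.5345, 0.0713, 0.0196]
tool_rot: [0.995, -0.099, 0.005, 0.002]
ft_force: [-2.0, -1.9, 2.5]
grip_width: 0.0131
grasp_force: 59.1
```

```bash
python3 -c "
from h import *
arc(0,1)
import pickle
c=cam('wrist','w5.png');pickle.dump(c,open('w5.pkl','wb'))
im=cv2.imread('pics/w5.png');cv2.imwrite('pics/w5c.png',cv2.resize(im[110:330,140:420],None,fx=2.7,fy=2.7))
print([proj(c,g2w(G,p)) for p in((0,0,.04),(-.076,0,.02),(-.055,0,.072))])"
```

```text
q -0.10119168663831785 r 0.05382097182173449 yaw -11.345506481881097 w 0.013128081000468911 [0.53454867 0.07126937 0.01955139]
[0.  0.1] -0.1
[array([[273.2615808 , 153.06774359]]), array([[277.50069853, 277.63106196]]), array([[277.03071017, 293.1994508 ]])]
```

View pics/w5c.png

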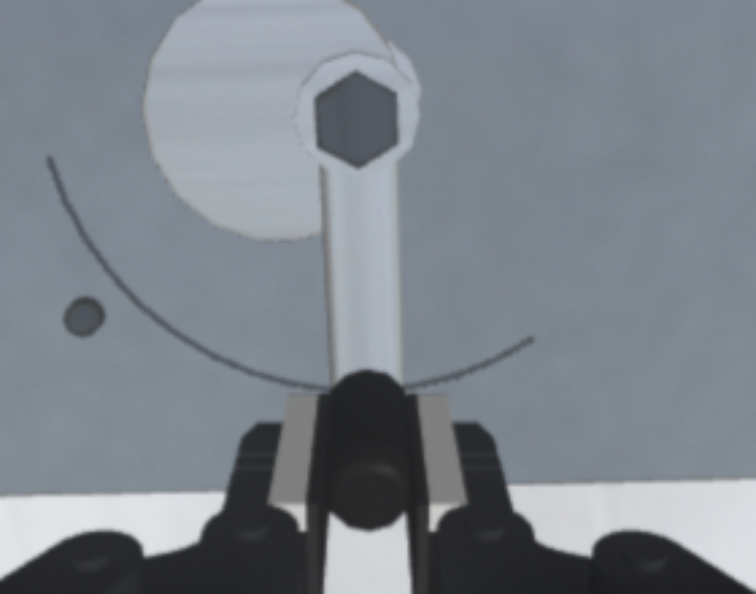

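The lever is square to the plate edge and lies on the axis–stud line, with the stud hidden behind the knob. So q is about 0 and I can release.

>>> jog_arm:
  motion:
    - {"x": 0,"y": 0,"z": 0,"spin": 0,"fingers": 0}
    - {"x": 0,"y": 0,"z": 0,"spin": 0,"fingers": 0}
    - {"x": 0,"y": 0,"z": 0,"spin": 0,"fingers": 0}
    - {"x": 0,"y": 0,"z": -20,"spin": 0,"fingers": 0}
    - {"x": 0,"y": 0,"z": -60,"spin": 0,"fingers": 0}
    - {"x": 0,"y": 0,"z": -110,"spin": 0,"fingers": 0}
    - {"x": 0,"y": 0,"z": -160,"spin": 0,"fingers": 0}
    - {"x": 0,"y": 0,"z": -160,"spin": 0,"fingers": 0}

```text
clock: 14.85
eef_pos: [0.5363, 0.0731, 0.1843]
tool_rot: [0.995, -0.098, 0.01, 0.001]
ft_force: [0.5, -0.4, -0.4]
grip_width: 0.0431
grasp_force: 0.0
```

```bash
python3 -c "
from h import *
import pickle
c=cam('wrist','w6.png');pickle.dump(c,open('w6.pkl','wb'))
o=readout.get_obs();print(o['joint_pos'].round(3),o['eef_pos'],o['grip_width'])
g=cv2.cvtColor(np.asarray(c['pixels']),cv2.COLOR_RGB2GRAY)
for p in((0,0,.04),(-.076,0,.02),(-.055,0,.072),(-.046,.061,.015)):print(proj(c,g2w(G,p))[0].round(1))
b=cv2.threshold(cv2.GaussianBlur(g,(3,3),0),85,255,cv2.THRESH_BINARY_INV)[1]
n,l,s,ce=cv2.connectedComponentsWithStats(b)
for i in range(1,n):
    if 15<s[i,4]<3000: print(s[i],ce[i].round(1),g[l==i].mean().round())
c=pickle.load(open('c0.pkl','rb'))['top']
"
```

```text
[ 0.139  0.313  0.064  1.307 -0.007 -2.807] [0.53464394 0.07277548 0.18158235] 0.04264126897702655
[277. 132.]
[278.9 204.1]
[278.7 197.3]
[220.  176.8]
[394  31   9  10  64] [398.   35.6] 64.0
[316  33   8   9  60] [319.3  37.1] 63.0
[226  35   8  10  63] [229.4  39.4] 59.0
[147  37   9  10  66] [150.7  41.3] 58.0
[ 137   45  281   10 1107] [271.6  49.3] 65.0
[555  63   5  25  86] [557.6  75.2] 34.0
[269 125  15  16 173] [276.  132.2] 66.0
[477 124  37  46 754] [489.9 144.4] 51.0
[505 139  42  24 728] [524.7 150.1] 47.0
[216 172   8   8  49] [219.5 175.4] 68.0
[268 182  20  29 431] [277.6 195.6] 49.0
[386 200   8   7  45] [389.4 202.9] 72.0
[162 204   8   8  47] [165.8 207.4] 72.0
[506 270  24  29  70] [513.2 282.2] 63.0
```

The model matches the blobs to about 1 px, so the lever is at the large stud. Next is the wide gauge.

>>> jog_arm:
  motion:
    - {"x": 13,"y": 50,"z": 0,"spin": 10.5,"fingers": 0}
    - {"x": 26,"y": 100,"z": 0,"spin": 21,"fingers": 0}
    - {"x": 40,"y": 150,"z": 0,"spin": 31.5,"fingers": 0}
    - {"x": 53,"y": 200,"z": 0,"spin": 42,"fingers": 0}
    - {"x": 66,"y": 250,"z": 0,"spin": 52.5,"fingers": 0}
    - {"x": 80,"y": 300,"z": 0,"spin": 63,"fingers": 0}
    - {"x": 93,"y": 350,"z": 0,"spin": 73.5,"fingers": 0}
    - {"x": 106,"y": 401,"z": 0,"spin": 84,"fingers": 0}

```text
clock: 15.9
eef_pos: [0.5582, -0.3426, 0.1794]
tool_rot: [-0.672, 0.74, -0.004, 0.001]
ft_force: [0.9, 0.4, 0.2]
grip_width: 0.0426
grasp_force: 0.0
```

>>> jog_arm:
  motion:
    - {"x": 0,"y": 0,"z": 0,"spin": 10.5,"fingers": 0}
    - {"x": 0,"y": 0,"z": 0,"spin": 21,"fingers": 0}
    - {"x": 0,"y": 0,"z": 0,"spin": 31.5,"fingers": 0}
    - {"x": 0,"y": 0,"z": 0,"spin": 42,"fingers": 0}
    - {"x": 0,"y": 0,"z": 0,"spin": 52.5,"fingers": 0}
    - {"x": 0,"y": 0,"z": 0,"spin": 63,"fingers": 0}
    - {"x": 0,"y": 0,"z": 0,"spin": 73.5,"fingers": 0}
    - {"x": 0,"y": 0,"z": 0,"spin": 84,"fingers": 0}

```text
clock: 16.9
eef_pos: [0.5582, -0.3409, 0.1792]
tool_rot: [-0.004, 1.0, -0.002, 0.003]
ft_force: [-0.4, 0.0, -0.2]
grip_width: 0.0431
grasp_force: 0.0
```

>>> jog_arm:
  motion:
    - {"x": 0,"y": 0,"z": 0,"spin": 9,"fingers": 0}
    - {"x": 0,"y": 0,"z": 0,"spin": 9,"fingers": 0}

```text
clock: 17.15
eef_pos: [0.5583, -0.341, 0.1796]
tool_rot: [0.071, 0.997, -0.001, 0.004]
ft_force: [-0.5, -0.5, -1.2]
grip_width: 0.0426
grasp_force: 0.0
```

```bash
python3 -c "
from h import *
import pickle
c=cam('wrist','w7.png');pickle.dump(c,open('w7.pkl','wb'))
o=readout.get_obs();print(o['joint_pos'].round(3),o['eef_pos'],o['grip_width'])
go(.56,-.341,.1,170.4)
print(proj(c,[[.56,-.341,.072],[.56,-.341,.03]]))"
```

```text
[-5.490e-01  5.580e-01  4.360e-01  1.441e+00  1.000e-03 -4.080e-01] [ 0.55839744 -0.34107729  0.17992958] 0.04249804420419954
clock 17.2 yaw 172.0 pos [ 0.5584 -0.3411  0.1799] F [-0.7 -0.  -0.2] tilt z [ 0.007 -0.004 -1.   ]
shift [-1.6  0.3 79.9] spin 1.6
[[275.55988442 194.76577022]
 [275.62560341 183.28580302]]
```

View pics/w7.png

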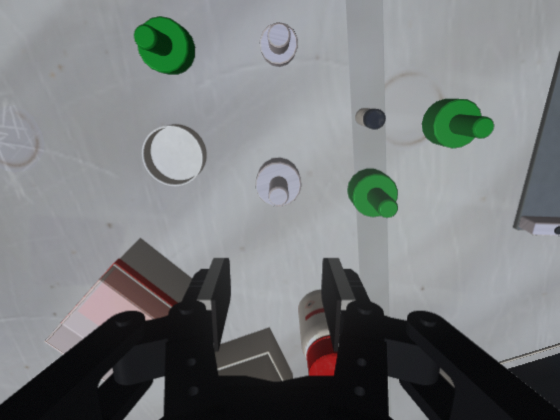

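The wide gauge's puck is at (278,183) with its stem top near (279,195). The narrow gauge is at (279,43), and the green look-alikes are clear of it.

```bash
python3 -c "
from h import *
import pickle
c=pickle.load(open('w7.pkl','rb'))
im=np.asarray(c['pixels']).astype(int)[150:215,245:312]
m=((im.min(2)>150)).astype(np.uint8)
for t in(150,165,180):
    m=(im.min(2)>t).astype(np.uint8);n,l,s,ce=cv2.connectedComponentsWithStats(m);i=1+np.argmax(s[1:,4]);print(t,s[i],ce[i]+[245,150])
print(at(c,(278,182.5),.03),at(c,(278.5,195),.072))
for uv in((270,330),(300,292),(335,345)):print(at(c,uv,.08))
p=(at(c,(278,182.5),.03)+at(c,(278.5,195),.072))/2
go(p[0],p[1],0,170.4)"
```

```text
150 [   0    0   67   65 3774] [277.66110228 183.05829359]
165 [   0    0   67   65 2006] [270.97457627 174.25672981]Traceback (most recent call last):
  File "<string>", line 8, in <module>
    m=(im.min(2)>t).astype(np.uint8);n,l,s,ce=cv2.connectedComponentsWithStats(m);i=1+np.argmax(s[1:,4]);print(t,s[i],ce[i]+[245,150])
                                                                                      ~~~~~~~~~^^^^^^^^^
    return _wrapfunc(a, 'argmax', axis=axis, out=out, **kwds)
    return bound(*args, **kwds)
ValueError: attempt to get argmax of an empty sequence
```

```bash
python3 -c "
from h import *
import pickle
c=pickle.load(open('w7.pkl','rb'))
a=at(c,(278,182.5),.03);b=at(c,(278.5,195),.072);print(a,b)
for uv in((270,330),(300,292),(335,345)):print(at(c,uv,.08))
p=(a+b)/2
go(p[0],p[1],0,170.4)"
```

```text
[ 0.55953503 -0.33855048  0.03      ] [ 0.56057092 -0.33847702  0.072     ]
[ 0.69305408 -0.36529634  0.08      ]
[ 0.65484588 -0.33121652  0.08      ]
[ 0.71969269 -0.30383208  0.08      ]
clock 17.2 yaw 172.0 pos [ 0.5584 -0.3411  0.1799] F [-0.7 -0.  -0.2] tilt z [ 0.007 -0.004 -1.   ]
shift [ -1.3   2.8 179.9] spin 1.6
```

>>> jog_arm:
  motion:
    - {"x": -1.3,"y": 2.8,"z": 40,"spin": 1.6,"fingers": 0}
    - {"x": -1.3,"y": 2.8,"z": 80,"spin": 1.6,"fingers": 0}
    - {"x": -1.3,"y": 2.8,"z": 120,"spin": 1.6,"fingers": 0}
    - {"x": -1.3,"y": 2.8,"z": 150,"spin": 1.6,"fingers": 0}
    - {"x": -1.3,"y": 2.8,"z": 165,"spin": 1.6,"fingers": 0}
    - {"x": -1.3,"y": 2.8,"z": 175,"spin": 1.6,"fingers": 0}
    - {"x": -1.3,"y": 2.8,"z": 180,"spin": 1.6,"fingers": 0}
    - {"x": -1.3,"y": 2.8,"z": 180,"spin": 1.6,"fingers": 0}

```text
clock: 18.2
eef_pos: [0.563, -0.3402, 0.0024]
tool_rot: [0.085, 0.996, -0.003, 0.006]
ft_force: [0.4, 0.6, -0.2]
grip_width: 0.0425
grasp_force: 0.0
```

>>> jog_arm:
  motion:
    - {"x": 0,"y": 0,"z": 0,"spin": 0,"fingers": 0.3}
    - {"x": 0,"y": 0,"z": 0,"spin": 0,"fingers": 0.6}
    - {"x": 0,"y": 0,"z": 0,"spin": 0,"fingers": 0.8}
    - {"x": 0,"y": 0,"z": 0,"spin": 0,"fingers": 0.8}
    - {"x": 0,"y": 0,"z": 0,"spin": 0,"fingers": 0.8}

```text
clock: 18.82
eef_pos: [0.5633, -0.3401, 0.0029]
tool_rot: [0.085, 0.996, -0.002, 0.006]
ft_force: [-0.1, 1.8, 5.5]
grip_width: 0.0169
grasp_force: 59.3
```

>>> jog_arm:
  motion:
    - {"x": 0,"y": 0,"z": -15,"spin": 0,"fingers": 0.8}
    - {"x": 0,"y": 0,"z": -45,"spin": 0,"fingers": 0.8}
    - {"x": 0,"y": 0,"z": -80,"spin": 0,"fingers": 0.8}
    - {"x": 0,"y": 0,"z": -105,"spin": 0,"fingers": 0.8}
    - {"x": 0,"y": 0,"z": -105,"spin": 0,"fingers": 0.8}

```text
clock: 19.45
eef_pos: [0.5628, -0.3404, 0.1094]
tool_rot: [0.085, 0.996, -0.003, 0.007]
ft_force: [-0.1, -0.1, -2.3]
grip_width: 0.0169
grasp_force: 58.7
```

>>> jog_arm:
  motion:
    - {"x": -1,"y": 40,"z": 0,"spin": 0,"fingers": 0.8}
    - {"x": -2,"y": 85,"z": 0,"spin": 0,"fingers": 0.8}
    - {"x": -3,"y": 130,"z": 0,"spin": 0,"fingers": 0.8}
    - {"x": -4,"y": 175,"z": 0,"spin": 0,"fingers": 0.8}
    - {"x": -5,"y": 220,"z": 0,"spin": 0,"fingers": 0.8}
    - {"x": -6,"y": 265,"z": 0,"spin": 0,"fingers": 0.8}
    - {"x": -6,"y": 296,"z": 0,"spin": 0,"fingers": 0.8}
    - {"x": -6,"y": 296,"z": 0,"spin": 0,"fingers": 0.8}

```text
clock: 20.45
eef_pos: [0.6167, -0.046, 0.1036]
tool_rot: [0.083, 0.997, -0.002, 0.003]
ft_force: [-0.4, -0.5, -2.3]
grip_width: 0.0168
grasp_force: 59.0
```

```bash
python3 -c "
from h import *
import pickle
c=cam('wrist','w8.png');pickle.dump(c,open('w8.pkl','wb'))
o=readout.get_obs();print(o['joint_pos'].round(3),o['eef_pos'],o['grip_width'])
go(.619,-.049,.02,170.4)
e=o['eef_pos'];R=Rotation.from_quat(o['tool_rot']).as_matrix()
# predicted gauge outline points in wrist view if held upright, offset 3mm tool x
g=e+np.array([-.003,.001,0]);print(proj(c,[g+[0,0,.072],g+[0,0,.03],g]))
t=cam('top','t8.png');pickle.dump(t,open('t8.pkl','wb'))
im=np.asarray(c['pixels']);cv2.imwrite('pics/c8.png',im[...,::-1])
m=(cv2.cvtColor(im,cv2.COLOR_RGB2GRAY));print(m[150:330:6,200:350:6])
"
```

```text
[-0.074  0.519  0.172  1.217 -0.005  0.095] [ 0.61658355 -0.04758532  0.10378652] 0.016691325038954992
clock 20.5 yaw 170.3 pos [ 0.6166 -0.0476  0.1038] F [-0.1 -0.  -2.1] tilt z [ 0.006 -0.006 -1.   ]
shift [-2.6 -1.  83.8] spin -0.1
[[271.01350353 315.63952145]
 [272.36107732 262.70110374]
 [272.9818253  238.32247615]]
[[194 193 191 189 185 181 129 117 117 116 114 112 114 115 115 112 110 110
  109 110 110 109 108 107 108]
 [195 192 188 187 184 181 136 118 119 115 115 115 113 113 112 111 110 109
  109 110 110 108 107 108 108]
 [191 191 186 184 182 180 141 118 117 117 116 116 114 112 112 113 114 112
  109 110 107 108 108 109 109]
 [190 190 185 184 180 179 139 119 119 117 116 116 114 114 113 115 114 113
  112 110 110 109 109 109 109]
 [190 188 184 182 181 179 145 118 118 116 117 116 113 115 112 112 113 113
  111 110 112 110 109 108 107]
 [188 186 183 182 181 177 159 118 118 114 116 116 113 114 114 114 114 112
  113 111 111 112 112 111 109]
 [187 183 183 181 180 180 164 119 118 116 118 116 114 114 117 116 114 112
  113 112 111 113 112 110 112]
 [187 182 183 182 182 181 176 121 118 116
[... 1674 characters left out ...]
68  39  91  83  83  81  79  78  61  40
   69  69  36  37 160 178 179]
 [181 181 182 136  38  37  69  69  50  48  88 112 125 118 105  78  78  35
   68  68  36  34  44 177 180]
 [179 181 179  39  36  35  36  98 101  76 155 173 189 189 163 120  80  51
  149  35  34  33  33 143 180]
 [179 182  35  34  42  39  35  34  89 145 190 190 192 191 193 190 117  53
   35  33  47  36  33  31 181]
 [174  55  32  32  34  32  33  33  42 161 191 193 193 192 189 188 129  52
   34  32  31  30  30  29  31]
 [ 31  31  29  30  32  32  32  33  40 162 190 187 188 190 191 191 133  51
   33  30  30  26  27  29  28]
 [ 27  27  27  27  28  29  31  31  37  35 191 191 192 193 193 192 100  49
   31  30  28  27  25  26  23]]
```

The gauge is held upright as predicted, in line with the lane. Next I lower it onto the plate.

>>> jog_arm:
  motion:
    - {"x": 0,"y": 0,"z": 30,"spin": 0,"fingers": 0.8}
    - {"x": 0,"y": 0,"z": 60,"spin": 0,"fingers": 0.8}
    - {"x": 0,"y": 0,"z": 78,"spin": 0,"fingers": 0.8}
    - {"x": 0,"y": 0,"z": 86,"spin": 0,"fingers": 0.8}
    - {"x": 0,"y": 0,"z": 90,"spin": 0,"fingers": 0.8}
    - {"x": 0,"y": 0,"z": 90,"spin": 0,"fingers": 0.8}

```text
clock: 21.3
eef_pos: [0.619, -0.0496, 0.0161]
tool_rot: [0.086, 0.996, -0.002, 0.005]
ft_force: [-0.3, -0.2, -2.3]
grip_width: 0.0166
grasp_force: 59.0
```

>>> jog_arm:
  motion:
    - {"x": 0,"y": 0,"z": 1,"spin": 0,"fingers": 0.8}
    - {"x": 0,"y": 0,"z": 1,"spin": 0,"fingers": 0.8}

```text
clock: 21.55
eef_pos: [0.6191, -0.0491, 0.0154]
tool_rot: [0.085, 0.996, -0.002, 0.006]
ft_force: [0.4, 0.0, -2.8]
grip_width: 0.0169
grasp_force: 59.0
```

>>> jog_arm:
  motion:
    - {"x": 0,"y": 0,"z": 1,"spin": 0,"fingers": 0.8}
    - {"x": 0,"y": 0,"z": 2,"spin": 0,"fingers": 0.8}
    - {"x": 0,"y": 0,"z": 3.5,"spin": 0,"fingers": 0.8}
    - {"x": 0,"y": 0,"z": 3.5,"spin": 0,"fingers": 0.8}

```text
clock: 22.05
eef_pos: [0.6185, -0.0491, 0.011]
tool_rot: [0.085, 0.996, -0.002, 0.005]
ft_force: [-0.1, 0.1, -1.6]
grip_width: 0.0169
grasp_force: 59.0
```

>>> jog_arm:
  motion:
    - {"x": 0,"y": 0,"z": 1,"spin": 0,"fingers": 0.8}
    - {"x": -1.5,"y": 0,"z": 1,"spin": 0,"fingers": 0.8}
    - {"x": -3,"y": 0,"z": 1,"spin": 0,"fingers": 0.8}
    - {"x": -4,"y": 0,"z": 1,"spin": 0,"fingers": 0.8}
    - {"x": -4,"y": 0,"z": 1,"spin": 0,"fingers": 0.8}

```text
clock: 22.68
eef_pos: [0.6219, -0.0497, 0.0109]
tool_rot: [0.085, 0.996, -0.002, 0.005]
ft_force: [-4.1, 1.0, 5.1]
grip_width: 0.0171
grasp_force: 60.0
```

>>> jog_arm:
  motion:
    - {"x": -0.7,"y": 0,"z": -0.5,"spin": 0,"fingers": 0.8}
    - {"x": -1.5,"y": 0,"z": -0.5,"spin": 0,"fingers": 0.8}
    - {"x": -1.5,"y": 0,"z": -0.5,"spin": 0,"fingers": 0.8}

```text
clock: 23.05
eef_pos: [0.6222, -0.0498, 0.011]
tool_rot: [0.085, 0.996, -0.002, 0.003]
ft_force: [-7.2, 1.5, 6.4]
grip_width: 0.0169
grasp_force: 60.1
```

>>> jog_arm:
  motion:
    - {"x": 0.8,"y": 8,"z": -0.7,"spin": 0,"fingers": 0.8}
    - {"x": 0.8,"y": 18,"z": -0.7,"spin": 0,"fingers": 0.8}
    - {"x": 0.8,"y": 28,"z": -0.7,"spin": 0,"fingers": 0.8}
    - {"x": 0.8,"y": 38,"z": -0.7,"spin": 0,"fingers": 0.8}
    - {"x": 0.8,"y": 48,"z": -0.7,"spin": 0,"fingers": 0.8}
    - {"x": 0.8,"y": 58,"z": -0.7,"spin": 0,"fingers": 0.8}
    - {"x": 0.8,"y": 64,"z": -0.7,"spin": 0,"fingers": 0.8}

```text
clock: 23.92
eef_pos: [0.6328, 0.0106, 0.011]
tool_rot: [0.086, 0.996, -0.005, 0.004]
ft_force: [-5.3, -5.7, 2.5]
grip_width: 0.017
grasp_force: 59.7
```

>>> jog_arm:
  motion:
    - {"x": 0.3,"y": 8,"z": 0,"spin": 0,"fingers": 0.8}
    - {"x": 0.3,"y": 16,"z": 0,"spin": 0,"fingers": 0.8}
    - {"x": 0.3,"y": 24,"z": 0,"spin": 0,"fingers": 0.8}
    - {"x": 0.3,"y": 32,"z": 0,"spin": 0,"fingers": 0.8}
    - {"x": 0.3,"y": 40,"z": 0,"spin": 0,"fingers": 0.8}
    - {"x": 0.3,"y": 48,"z": 0,"spin": 0,"fingers": 0.8}
    - {"x": 0.3,"y": 56,"z": 0,"spin": 0,"fingers": 0.8}
    - {"x": 0.3,"y": 64,"z": 0,"spin": 0,"fingers": 0.8}

```text
clock: 24.92
eef_pos: [0.6438, 0.0735, 0.011]
tool_rot: [0.086, 0.996, -0.005, 0.004]
ft_force: [-5.1, -6.9, 3.8]
grip_width: 0.0166
grasp_force: 59.7
```

>>> jog_arm:
  motion:
    - {"x": 0.2,"y": 9,"z": 0,"spin": 0,"fingers": 0.8}
    - {"x": 0.2,"y": 18,"z": 0,"spin": 0,"fingers": 0.8}
    - {"x": 0.2,"y": 27,"z": 0,"spin": 0,"fingers": 0.8}
    - {"x": 0.2,"y": 36,"z": 0,"spin": 0,"fingers": 0.8}
    - {"x": 0.2,"y": 45,"z": 0,"spin": 0,"fingers": 0.8}
    - {"x": 0.2,"y": 54,"z": 0,"spin": 0,"fingers": 0.8}
    - {"x": 0.2,"y": 63,"z": 0,"spin": 0,"fingers": 0.8}
    - {"x": 0.2,"y": 72,"z": 0,"spin": 0,"fingers": 0.8}

```text
clock: 25.92
eef_pos: [0.6563, 0.1444, 0.011]
tool_rot: [0.086, 0.996, -0.005, 0.005]
ft_force: [-4.3, -7.2, 4.2]
grip_width: 0.0167
grasp_force: 59.8
```

>>> jog_arm:
  motion:
    - {"x": 0,"y": 2,"z": 0,"spin": 0,"fingers": 0.8}
    - {"x": 0,"y": 4,"z": 0,"spin": 0,"fingers": 0.8}
    - {"x": 0,"y": 6,"z": 0,"spin": 0,"fingers": 0.8}

```text
clock: 26.3
eef_pos: [0.6573, 0.1502, 0.011]
tool_rot: [0.086, 0.996, -0.005, 0.005]
ft_force: [-4.4, -7.4, 5.3]
grip_width: 0.017
grasp_force: 59.9
```

Still no contact with the stop, so I'll creep forward.

>>> jog_arm:
  motion:
    - {"x": 0,"y": 1,"z": 0,"spin": 0,"fingers": 0.8}
    - {"x": 0,"y": 2,"z": 0,"spin": 0,"fingers": 0.8}
    - {"x": 0,"y": 3,"z": 0,"spin": 0,"fingers": 0.8}

```text
clock: 26.68
eef_pos: [0.6578, 0.1531, 0.011]
tool_rot: [0.086, 0.996, -0.005, 0.005]
ft_force: [-3.9, -7.2, 5.7]
grip_width: 0.0169
grasp_force: 59.9
```

>>> jog_arm:
  motion:
    - {"x": 0,"y": 1,"z": 0,"spin": 0,"fingers": 0.8}
    - {"x": 0,"y": 2,"z": 0,"spin": 0,"fingers": 0.8}

```text
clock: 26.92
eef_pos: [0.658, 0.1539, 0.0111]
tool_rot: [0.087, 0.996, -0.006, 0.005]
ft_force: [-6.1, -10.1, 6.7]
grip_width: 0.0167
grasp_force: 60.1
```

>>> jog_arm:
  motion:
    - {"x": 0,"y": 0.7,"z": 0,"spin": 0,"fingers": 0.8}
    - {"x": 0,"y": 1.5,"z": 0,"spin": 0,"fingers": 0.8}
    - {"x": 0,"y": 1.5,"z": 0,"spin": 0,"fingers": 0.8}

```text
clock: 27.3
eef_pos: [0.658, 0.1539, 0.0111]
tool_rot: [0.087, 0.996, -0.007, 0.004]
ft_force: [-5.3, -12.4, 7.3]
grip_width: 0.0167
grasp_force: 60.2
```

>>> jog_arm:
  motion:
    - {"x": 0,"y": -0.8,"z": 0,"spin": 0,"fingers": 0.8}
    - {"x": 0,"y": -0.8,"z": 0,"spin": 0,"fingers": 0.3}
    - {"x": 0,"y": -0.8,"z": 0,"spin": 0,"fingers": 0.1}
    - {"x": 0,"y": -0.8,"z": 0,"spin": 0,"fingers": 0.1}

```text
clock: 27.8
eef_pos: [0.6594, 0.1594, 0.0107]
tool_rot: [0.085, 0.996, -0.002, 0.006]
ft_force: [-0.7, -0.3, 0.4]
grip_width: 0.0383
grasp_force: 0.0
```

```bash
python3 -c "
from h import *
import pickle
t=cam('top','t9.png');pickle.dump(t,open('t9.pkl','wb'));c=cam('wrist','w9.png');pickle.dump(c,open('w9.pkl','wb'))
o=readout.get_obs();print(o['eef_pos'],o['ft_force'].round(1),o['grip_width'])
m=cv2.cvtColor(np.asarray(c['pixels']),cv2.COLOR_RGB2GRAY);print(m[200:330:8,180:370:7])
"
```

```text
[0.65908328 0.15927478 0.01068247] [ 0.8 -0.2 -0.2] 0.03829675025654157
[[113 111 111 111 112 112 111 113 112 113 114 116 114 116 116 116 117 119
  117 201 206 206 191 193 193 194 195 195]
 [112 110 111 111 110 110 112 113 113  92  84  85  84  83  86  84 116 118
  118 202 205 206 192 192 194 195 194 194]
 [110 111 112 112 113 112 111 112  96  87  85  85  86  86  86  86  87 120
  121 205 205 205 192 192 193 197 194 197]
 [112 110 109 110 111 111 114 109  89 160 194 197 197 197 181 131  88  90
  123 205 204 202 193 194 195 199 196 197]
 [112 110 111 112 112 112 115 122 196 198 195 199 196 198 200 201 193 103
  122 205 204 195 194 194 196 198 196 198]
 [111 110 111 113 113 113 116 197 197 194 199 200 200 202 203 200 204 194
   98 203 203 187 197 195 196 198 198 194]
 [110 110 111 112 112 112 191 200 199 200 201  97  89  98 199 198 199 198
  145 203 204 176 197 194 196 198 198 194]
 [112 111 111 112 110 111 185 186 199 204 102  87  88  89  88 195 199 201
  194 202 185 155 193 193 198 196 198 195]
 [111 109 110 111 113  97  71  36 195 198  97  89  88  89  87 201 201 204
  197 200  51  80 
[... 261 characters left out ...]
 80  81  31  28  68  68  32  35 179 103  90  89  87  88  88 203 203  97
   92 198  46  44  76  76  41  41 200 201]
 [150 148  26  28  68  68  32  36 136 107 150 147 137 125  90 171 144 144
  142 143  45  42  60  73  52  38  99 201]
 [118  25  25  28  29 180  37  35 197 188 199 200 200 202 133  65 204 204
  204 204  45  43  91  58  35  35  35  38]
 [ 23  29  38  26  29  31  41  35 205 199 201 201 199 197 193  78 208 208
  208 208  91  39  45  34  32  48  39  30]
 [ 22  23  25  27  28  30  47  41 198 197 200 201 201 202 191 197 195 198
  195 193 191  40  41  32  31  28  28  26]
 [ 21  23  23  25  26  30  52 170 201 201 203 201 201 192 200 201 200 202
  199 199 201  38  38  29  29  24  23  23]]
```

>>> jog_arm:
  motion:
    - {"x": 0,"y": -4,"z": 0,"spin": 0,"fingers": 0.1}
    - {"x": 0,"y": -4,"z": -20,"spin": 0,"fingers": 0.1}
    - {"x": 0,"y": -4,"z": -50,"spin": 0,"fingers": 0.1}
    - {"x": 0,"y": -4,"z": -90,"spin": 0,"fingers": 0.1}
    - {"x": 0,"y": -4,"z": -130,"spin": 0,"fingers": 0.1}
    - {"x": 0,"y": -4,"z": -170,"spin": 0,"fingers": 0.1}
    - {"x": 0,"y": -4,"z": -170,"spin": 0,"fingers": 0.1}

```text
clock: 28.78
eef_pos: [0.659, 0.1562, 0.1858]
tool_rot: [0.085, 0.996, -0.001, 0.009]
ft_force: [0.1, -0.8, -0.5]
grip_width: 0.0383
grasp_force: 0.0
```

```bash
python3 -c "
from h import *
import pickle
c=cam('wrist','w10.png');pickle.dump(c,open('w10.pkl','wb'))
o=readout.get_obs();print(o['eef_pos'],o['clock'])
g=cv2.cvtColor(np.asarray(c['pixels']),cv2.COLOR_RGB2GRAY)
G=(.5876,.063,np.radians(-9.8))
for n,p in dict(ax=(0,0,.04),lst=(-.076,0,.02),knob=(-.055,0,.072),sst=(-.046,.061,.015),stem=(.051,.102,.08),puck=(.051,.102,.038),puckR=(.051,.125,.038),puckL=(.051,.079,.038),puckF=(.074,.102,.038),puckN=(.028,.102,.038),corner=(.074,.125,.032),stop=(.03,.125,.032)).items():print(n,proj(c,g2w(G,p))[0].round(1))
b=cv2.threshold(cv2.GaussianBlur(g,(3,3),0),85,255,cv2.THRESH_BINARY_INV)[1]
n,l,s,ce=cv2.connectedComponentsWithStats(b)
for i in range(1,n):
    if 15<s[i,4]<3000 and ce[i,1]<250: print(s[i],ce[i].round(1))
u,v=proj(c,g2w(G,(.051,.102,.038)))[0].astype(int)
print(u,v);print(g[v-36:v+40:3,u-40:u+44:3])
"
```

```text
[0.65776667 0.15585075 0.18304241] 28.825
ax [163.2 123.7]
lst [161.4  36.6]
knob [143.2  55.5]
sst [230.2  72.2]
stem [272.7 188.1]
puck [273.  176.8]
puckR [296.4 176.8]
puckL [249.7 176.8]
puckF [273.1 199.2]
puckN [273.  153.5]
corner [295.6 197.5]
stop [296.5 154.5]
[ 30  29  12  11 100] [35.6 33.9]
[154  28  21  21 329] [164.   37.8]
[291  29   9  11  78] [294.9  34.4]
[130  46 108  64 816] [160.3  61. ]
[227  69   9  10  68] [230.9  73.2]
[537  82  23  28 549] [549.2  95.8]
[187  97  24  44 193] [203.5 115.8]
[155 116  17  17 214] [162.6 124.2]
[262 151  27   8  56] [275.1 153.4]
[269 171  12   9  66] [274.6 174.8]
[ 51 193 198   4 692] [142.2 194.6]
[ 63 202   8   6  38] [ 66.3 204.4]
[132 202   6   6  32] [134.5 204.5]
[210 202   6   6  29] [212.6 204.7]
[279 203   5   5  22] [280.9 205.1]
[482 220  16   9  82] [489.2 223.9]
[ 406  228  116   45 1778] [460.7 248.2]
273 176
[[103 104 104 104 104 105 104 104 105 106 108 108 107 107 108 109 109 108
  109 110 111 123 168 167 164 175 180 180]
 [103 105 105 104 104 104 105 104 105 105 106 106 107 106 107 109 109 108
  109 110 110 
[... 2137 characters left out ...]
178 178 178 178 178 178 178 177 177 178 178 179 182 179 176 176 158 177
  178 177 179 179 177 178 149 188 187 187]
 [189 188 188 189 189 189 189 190 190 190 190 191 190 191 191  94  79 100
  192 192 193 192 194 195 147 188 187 189]
 [196 196 196 195 196 196 194 195 194 193 193 193 193 194 194  84  79  85
  191 193 194 193 194 193 161 186 186 186]
 [188 190 188 188 189 189 189 190 190 190 190 189 190 192 192 164 112 179
  193 195 194 195 194 195 170 186 186 186]
 [182 183 182 180 184 183 183 185 185 185 185 185 184 187 186 186 184 188
  186 186 187 188 185 186 188 188 186 185]
 [185 186 185 185 185 187 186 187 187 187 186 187 187 186 186 187 185 188
  186 188 187 187 185 185 186 188 187 186]]
```

```bash
python3 -c "
from h import *
import pickle
c=pickle.load(open('w10.pkl','rb'))
g=cv2.cvtColor(np.asarray(c['pixels']),cv2.COLOR_RGB2GRAY)
for v in (145,172,175,178,181):print(v,g[v,286:304],g[v,246:256])
for u in(268,271,274,277):print(u,g[190:204,u])
print(100,g[190:204,235])
G=(.5876,.063,np.radians(-9.8))
print([proj(c,g2w(G,(.051,.125,z)))[0].round(1) for z in(.008,.032,.038)],[proj(c,g2w(G,(.074,.102,z)))[0].round(1) for z in(.008,.032,.038)])
"
```

```text
145 [109 109 109 109 110 110 109 110 109 113 127 167 188 194 194 194 193 192] [104 104 104 104 104 104 105 104 105 105]
172 [185 184 185 184 185 184 186 185 159 135 138 184 192 190 191 191 191 191] [106 107 107 107 119 173 186 187 187 188]
175 [188 189 189 189 189 189 190 189 184 147 130 177 189 191 190 191 190 191] [107 108 108 112 148 180 189 189 190 190]
178 [189 189 189 189 189 190 191 190 188 160 142 178 189 189 189 191 190 191] [105 106 107 110 134 177 189 191 191 190]
181 [190 189 188 188 189 189 190 191 185 150 150 181 189 189 189 190 189 190] [106 107 109 109 121 170 186 186 186 186]
268 [188 187 188 190 190 189 189 180 171 176 181 189 190 190]
271 [186 187 189 190 190 190 190 188 187 184 181 190 191 191]
274 [188 189 190 190 191 190 190 186 176 164 168 189 191 191]
277 [190 190 190 191 191 189 183 170 168 178 178 186 171 142]
100 [108 108  99  84  83  84  85  88 113 154 178 188 188 188]
[array([294.8, 170.3]), array([296.1, 175.4]), array([296.4, 176.8])] [array([273.2, 191. ]), array([273.1, 197.4]), array([273.1, 199.2])]
```

The gauge is on the fence and within about 1 mm of the stop. I'll nudge it gently by the stem to make sure it's seated.

>>> jog_arm:
  motion:
    - {"x": 0,"y": 0,"z": 45,"spin": 0,"fingers": 0.1}
    - {"x": 0,"y": 0,"z": 90,"spin": 0,"fingers": 0.1}
    - {"x": 0,"y": 0,"z": 130,"spin": 0,"fingers": 0.1}
    - {"x": 0,"y": 0,"z": 155,"spin": 0,"fingers": 0.1}
    - {"x": 0,"y": 0,"z": 168,"spin": 0,"fingers": 0.1}
    - {"x": 0,"y": 0,"z": 170,"spin": 0,"fingers": 0.3}
    - {"x": 0,"y": 0,"z": 170,"spin": 0,"fingers": 0.42}
    - {"x": 0,"y": 0,"z": 170,"spin": 0,"fingers": 0.42}

```text
clock: 29.82
eef_pos: [0.6593, 0.155, 0.0123]
tool_rot: [0.085, 0.996, -0.002, 0.006]
ft_force: [0.6, -0.0, -0.2]
grip_width: 0.0248
grasp_force: 0.0
```

>>> jog_arm:
  motion:
    - {"x": 0,"y": 0.5,"z": 0,"spin": 0,"fingers": 0.42}
    - {"x": 0,"y": 1,"z": 0,"spin": 0,"fingers": 0.42}
    - {"x": 0,"y": 1.5,"z": 0,"spin": 0,"fingers": 0.42}
    - {"x": 0,"y": 1.5,"z": 0,"spin": 0,"fingers": 0.42}

```text
clock: 30.32
eef_pos: [0.6584, 0.1563, 0.0107]
tool_rot: [0.085, 0.996, -0.002, 0.005]
ft_force: [-0.1, -0.2, 0.3]
grip_width: 0.025
grasp_force: 0.0
```

>>> jog_arm:
  motion:
    - {"x": 0,"y": 0.7,"z": 0,"spin": 0,"fingers": 0.42}
    - {"x": 0,"y": 1.4,"z": 0,"spin": 0,"fingers": 0.42}
    - {"x": 0,"y": 2,"z": 0,"spin": 0,"fingers": 0.42}
    - {"x": 0,"y": 2,"z": 0,"spin": 0,"fingers": 0.42}

```text
clock: 30.82
eef_pos: [0.6586, 0.1572, 0.0109]
tool_rot: [0.086, 0.996, -0.003, 0.005]
ft_force: [-1.6, -4.5, 2.8]
grip_width: 0.0247
grasp_force: 2.3
```

>>> jog_arm:
  motion:
    - {"x": 0,"y": 0.5,"z": 0,"spin": 0,"fingers": 0.42}
    - {"x": 0,"y": 1,"z": 0,"spin": 0,"fingers": 0.42}
    - {"x": 0,"y": 1,"z": 0,"spin": 0,"fingers": 0.42}

```text
clock: 31.2
eef_pos: [0.6587, 0.1573, 0.0109]
tool_rot: [0.086, 0.996, -0.004, 0.005]
ft_force: [-2.3, -6.3, 2.6]
grip_width: 0.0249
grasp_force: 3.5
```

The stem resists at once with 4–6 N, so the gauge is seated against the stop. Backing off.

>>> jog_arm:
  motion:
    - {"x": 0,"y": -1.5,"z": 0,"spin": 0,"fingers": 0.3}
    - {"x": 0,"y": -3,"z": 0,"spin": 0,"fingers": 0.1}
    - {"x": 0,"y": -3,"z": 0,"spin": 0,"fingers": 0.1}
    - {"x": 0,"y": -3,"z": -20,"spin": 0,"fingers": 0.1}
    - {"x": 0,"y": -3,"z": -60,"spin": 0,"fingers": 0.1}
    - {"x": 0,"y": -3,"z": -115,"spin": 0,"fingers": 0.1}
    - {"x": 0,"y": -3,"z": -170,"spin": 0,"fingers": 0.1}
    - {"x": 0,"y": -3,"z": -170,"spin": 0,"fingers": 0.1}

```text
clock: 32.2
eef_pos: [0.6603, 0.1586, 0.1878]
tool_rot: [0.085, 0.996, 0.0, 0.011]
ft_force: [0.8, -0.1, -0.4]
grip_width: 0.0382
grasp_force: 0.0
```

```bash
python3 -c "
from h import *
c=cam('wrist','w11.png')
g=cv2.cvtColor(np.asarray(c['pixels']),cv2.COLOR_RGB2GRAY)
print(readout.get_obs()['ft_force'],readout.get_obs()['eef_pos'])
for v in (145,172,175,178,181):print(v,g[v,286:304],g[v,246:256])
G=(.5876,.063,np.radians(-9.8))
for n,p in dict(ax=(0,0,.04),lst=(-.076,0,.02),knob=(-.055,0,.072),knobb=(-.055,0,.04)).items():print(n,proj(c,g2w(G,p))[0].round(1))
for t in(50,85):
  b=cv2.threshold(cv2.GaussianBlur(g,(3,3),0),t,255,cv2.THRESH_BINARY_INV)[1]
  n,l,s,ce=cv2.connectedComponentsWithStats(b)
  for i in range(1,n):
    if 15<s[i,4]<3000 and ce[i,1]<150 and 100<ce[i,0]<260: print(t,s[i],ce[i].round(1))
"
```

```text
[-0.0501468   0.20961368 -0.80419931] [0.65860726 0.15810488 0.18419291]
145 [110 110 110 110 109 110 111 127 167 188 193 194 194 193 192 191 185 157] [104 104 104 105 105 105 105 104 105 105]
172 [187 187 189 190 189 180 145 135 183 190 190 191 189 191 192 188 161 143] [108 127 175 186 188 187 190 189 189 189]
175 [190 189 190 188 188 187 160 140 178 189 189 190 189 190 190 189 162 156] [106 117 171 187 188 189 190 190 190 190]
178 [190 188 189 188 188 185 151 136 177 188 190 189 189 190 191 186 159 155] [106 111 173 187 185 186 186 185 186 186]
181 [191 191 192 191 190 172 140 147 181 189 189 189 190 191 190 183 156 161] [109 116 163 182 186 185 185 184 184 183]
ax [160.6 122.1]
lst [158.7  35.2]
knob [140.2  54.1]
knobb [153.9  58. ]
50 [159  28  12  18  94] [165.7  36.8]
50 [133  45  30  23 513] [147.1  56.2]
50 [159 116   9  11  30] [164.4 120.4]
85 [ 127   26  108   83 1155] [158.9  53. ]
85 [224  68   9   9  65] [228.1  71.9]
85 [184  96  25  44 200] [200.8 114.5]
85 [152 115  17  16 215] [160.  122.6]
```

The gauge is seated and the lever is still on the stud (knob blob at (147.1,56.2), predicted (147,56)). Handing in.

```bash
python3 -c "
from workcell import bot
print(bot.job_done())"
```

```text
the job is handed in; nothing more can be done
None
```

I turned the eccentric until its lever points at the large stud, then slid the wide gauge along the fence up against the end stop and let go; I left the narrow gauge alone and handed the job in at about 32 s, with no verdict shown.

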